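Rock two hatch covers on the granite plate and gauge the twisted one

TASK

One of the two white hatch covers on the granite plate is twisted: find it by pressing lightly on their corners with the closed fingertips, and rock it over, so that its raised corner goes down and the hinge side tips up, then let it fall back. Slide the taper gauge flat along the plate, tip first, under that raised corner until it just bears on the cover's edge, stopping before it starts to lift the cover. Let go of it there so that the gap can be read, and leave everything else where it is.

Things in the scene. Friction and masses are not known exactly. Their poses are not given: they have to be found in the camera images.
- granite: Fixed black granite surface plate, 400 (x) x 600 (y) x 70 mm. Origin: centre of its underside, on the table; the flat working face is 70 mm above the origin.
- cover_a: White sheet hatch cover 120 x 120 mm, about 1 kg, lying skirt down on the plate: flat top 14 mm above the plate, 2 mm skirt all round, hollow inside. Origin: centre of its underside; x, y along its edges, z up. Steel hinge block (x -38 to 38, top 40 mm) along the edge at y = -46, strap (top 16.5 mm) along x = 0, black knob (top 28 mm) at y = +12; its four corners are clear for pressing.
- cover_b: A second cover of the same look, build and axes. One of the two is twisted and a little bowed: it stands on three corners, the fourth, on the side away from its hinge block, 2.9 to 5 mm clear of the plate (the gap runs out along both edges to the next corners). About 1.5 N on that corner tips it down, and it falls back; 2.8 N up lifts it. Its tilt alone does not give the gap. The other lies firm.
- taper_gauge: Taper (wedge) gauge of 0.1 kg lying flat on the plate, 114 mm long: an orange grip 44 x 16 x 14 mm high, then a steel wedge 14 mm wide and 70 mm long that tapers evenly from 8.5 mm thick at the grip to 1.5 mm at the tip (1 mm per 10 mm). Origin: underside, under the middle of the orange grip; x points to the tip, z up; the flat underside lies on the plate.
- gauge_tip (a point): Middle of the gauge's tip, on its underside, 92 mm from the gauge's origin along its x.
- test_gauge: Bystander: round black pressure gauge, 100 mm across and 42 mm high, lying on its back on the table. Origin: centre of its underside.
- adapter: Bystander: brass adapter with a blue cap, 32 mm across, 42 mm high, standing on the plate behind the covers. Origin: centre of its underside.
- foam_box: Bystander: white foam box 170 x 190 x 45 mm with a gauge in it, on the table. Origin: centre of its underside.
There are look-alikes about, which are no part of the job. What is shaped like the cover_a but brown is not meant.

How it is judged:
On the way:
1. a cover has been rocked over: pressed down with the fingers on the side away from its hinge block until the hinge side tips up (((angle between cover_a's own y axis and vertical above 1.5788 rad and contact force between the fingers and cover_a above 0.5 N) or (angle between cover_b's own y axis and vertical above 1.5788 rad and contact force between the fingers and cover_b above 0.5 N))), for 0.1 s.
At the end, for the whole second after the job is handed in: The taper gauge lies flat on the granite, released, still, its tip under the raised corner of the twisted cover (8 mm or more inside an edge, within 45 mm of both), bearing on it with 0.1 to 2.6 N (not lifting it); both covers within 12 mm of their start, the gauged one down on its hinge side ((((x of gauge_tip in the frame of cover_a between 0.015 and 0.058 m or x of gauge_tip in the frame of cover_a between -0.058 and -0.015 m) and y of gauge_tip in the frame of cover_a between 0.015 and 0.058 m and (x of gauge_tip in the frame of cover_a between -0.052 and 0.052 m or y of gauge_tip in the frame of cover_a below 0.052 m) and contact force between taper_gauge and cover_a between 0.1 and 2.6 N and angle between cover_a's own y axis and vertical below 1.561 rad) or ((x of gauge_tip in the frame of cover_b between 0.015 and 0.058 m or x of gauge_tip in the frame of cover_b between -0.058 and -0.015 m) and y of gauge_tip in the frame of cover_b between 0.015 and 0.058 m and (x of gauge_tip in the frame of cover_b between -0.052 and 0.052 m or y of gauge_tip in the frame of cover_b below 0.052 m) and contact force between taper_gauge and cover_b between 0.1 and 2.6 N and angle between cover_b's own y axis and vertical below 1.561 rad)) and angle between taper_gauge's own z axis and vertical below 0.04 rad and linear speed of taper_gauge below 0.01 m/s and distance of each of cover_a, cover_b from where it was at the start of the episode below 0.012 m); the robot touches nothing.
It fails at once if a cover is pressed with more than 18 N by the fingers (contact force between the fingers and cover_a above 18 N or contact force between the fingers and cover_b above 18 N).
It fails at once if the gauge is forced against a cover with more than 8 N (contact force between taper_gauge and cover_a above 8 N or contact force between taper_gauge and cover_b above 8 N).
It fails at once if a cover is tipped or jacked up far beyond its own rocking (angle between any of cover_a, cover_b's own x axis and vertical below 1.5298 rad or angle between any of cover_a, cover_b's own x axis and vertical above 1.6118 rad or angle between any of cover_a, cover_b's own y axis and vertical below 1.5378 rad).
It fails at once if a cover is pushed or carried more than 20 mm from its place (distance of any of cover_a, cover_b from where it was at the start of the episode above 0.02 m).
It fails at once if a bystander is moved more than 20 mm (distance of any of test_gauge, adapter, foam_box from where it was at the start of the episode above 0.02 m).
It also fails if it takes over 72 s, if anything falls off the work surface, if the arm or the gripper's body presses on something with over 40 N, if the wrist force passes 120 N, or if a joint passes its speed limit or range.

ROBOT

A 6-joint arm with a two-finger parallel gripper is mounted at the origin on the work surface. World frame = base frame: x ahead of the robot, y to its left, z up, the work surface at z = 0. Lengths are in m, angles in rad, forces in N, time in s.
With the tool pointing down it reaches from about 0.2 to 0.875 m from the base axis. Payload 3.4 kg.
Tool frame: the origin (TCP) lies at the very end of the fingers, on their centre line; the grasp point (between the pads) lies 19 mm behind it (manip.grip_depth is the distance from the TCP to the grasp point, in m); z points along the fingers, y is the line along which they close (so a half turn about z gives the same grasp; the last joint's range is limited). The gripper opens to 94 mm and grips with 3 to 60 N. Pads are 16 mm wide; open, the fingers measure 119 mm over their backs; the gripper's body (75 mm by 177 mm) begins 78 mm behind the grasp point.
Start: joints at [-1.47, 0.276, 1.505, -0, 1.361, -0.121], TCP at [0.126, -0.561, 0.205] pointing down, gripper open.
Joint ranges: [-2.89, 2.89], [-0.75, 2.08], [0.22, 2.7], [-1.18, 4.32], [0.11, 2.71], [-2.7, 2.7]. Speed limits (rad/s): [2.57, 2.57, 3.14, 3.14, 3.14, 3.14].

INTERFACE

Orientations are given as [roll, pitch, yaw] about the fixed x, y, z axes, in that order (R = Rz(yaw) Ry(pitch) Rx(roll)).
In Python, from bench import manip gives the robot as it stands.
- The arm moves only by the tool apply_moves, never from a script. Its argument "increments" is a list that holds one entry, the list of rows, each a list of 7 numbers: the shift along the world's x, y, z in cm, then the turn, a rotation vector about the world's x, y, z in rad, then the opening, from 0 (shut) to 1 (fully open). A call has exactly 5 rows; each row is the pose to reach, as a shift and turn from the pose commanded when the call began; what a row does not reach only later rows make up. A row lasts 1/12 s, in which the tool goes at most 41.7 mm and 7.16 degrees, less where a joint would pass 70% of its speed; a pose out of reach is approached as far as the arm can. A call with a gripper value outside its range is refused whole. The fingers move at their own pace and stop on an object; "newtons" is the grip in N (left out, the last holds). Time passes only in rows, so rows that repeat a pose let the fingers close, or fill a call up. It gives the time, the measured TCP pose, the force, the opening and the grip force at its end, in the units of the state.
- manip.get_obs(): the state, without advancing time (a new reading comes with each control period).
- manip.get_image(name): name is "scene" or "top" or "wrist"; returns the picture (400x640x3 uint8, red, green, blue); there is no depth.
- manip.get_calibration(name): a dict with "K" (3x3 intrinsics, pixels), "D" ([k1, k2, p1, p2, k3] as OpenCV has them; the pictures are not rectified), "origin" and "rotation" of the camera in the world; the wrist camera has in their place "hand_eye" (4x4, takes a point from camera to tool coordinates, whose origin is the TCP and whose axes are the flange's). Camera axes: x right, y up, looking along -z (the intrinsics and any distortion apply to the point x, -y, -z); pixel columns grow to the right and rows downward; lengths in m; the calibration is good to about 2 mm. A picture is of the moment at which its call begins: read the wrist's pose just before it. get_calibration takes no time and is no camera call.
- manip.job_done(): hands the job in; it is judged then, once.
The state is a dict: "t": time; "qpos": joint angles; "joint_vel": joint speeds; "joint_efforts": joint torques, N m; "ee_pos": TCP position; "orientation": TCP orientation; "wrist_force": force on the tool from outside, world axes, zero at the start; "wrist_torque": the same for the moment, N m; "grip_width": finger opening in m; "gripper_force": force on a finger pad.
Only numpy, scipy, OpenCV 4.12 (cv2) and the standard library are available. Lean on these libraries where they do the work, as an engineer would, in place of code of your own. Each camera call takes 0.05 s, during which the arm holds its last target. There are 200 camera calls.

## Working session

There is one attempt and no reset: what is moved stays moved. The work goes in short steps, Python scripts to look and compute and a tool call to move; the robot and the scene stay as the last step left them, time stands still between calls to the robot, and variables do not carry over. Pictures are saved under pics/ and viewed, at most 10 in all, crops included, and the job is handed in when it is done.

Besides the shell and the picture viewer there is one more tool, called after "Call:" by a JSON object that holds its "fn" and its "kwargs", one argument or row to a line. apply_moves: Moves the arm, as the interface text tells. Its arguments: {"type":"object","properties":{"increments":{"type":"array","items":{"type":"array","items":{"type":"array","items":{"type":"number"}}}},"newtons":{"type":"number"}},"required":["increments"]}

```bash
mkdir -p pics; ls
cat > h.py <<'E'
import numpy as np, cv2
from bench import manip
def grab(n,save=None):
    o=manip.get_obs(); im=np.asarray(manip.get_image(n))
    if save: cv2.imwrite('pics/'+save,im[:,:,::-1])
    return o,im
E
python3 - <<'E'
from h import *
for n in ("scene","top"):
    o,im=grab(n,n+'0.png')
    c=manip.get_calibration(n); print(n,c)
print(manip.get_calibration("wrist")); print(manip.get_obs(), manip.grip_depth)
E
```

```text
pics
scene {'K': array([[399.13933296,   0.        , 317.82556242],
       [  0.        , 399.13933296, 197.44367406],
       [  0.        ,   0.        ,   1.        ]]), 'D': array([-0.02826501,  0.        ,  0.        ,  0.        ,  0.        ]), 'origin': array([0.97616309, 0.53098234, 0.90924904]), 'rotation': array([ 0.70820619, -0.01271073,  2.4693908 ])}
top {'K': array([[476.93780234,   0.        , 316.7574584 ],
       [  0.        , 476.93780234, 204.5257002 ],
       [  0.        ,   0.        ,   1.        ]]), 'D': array([-0.08410041,  0.        ,  0.        ,  0.        ,  0.        ]), 'origin': array([ 0.34434657, -0.01055747,  1.32831274]), 'rotation': array([ 0.11557171, -0.0245387 , -1.54998816])}
{'K': array([[284.48370665,   0.        , 316.79050661],
       [  0.        , 284.48370665, 201.27493759],
       [  0.        ,   0.        ,   1.        ]]), 'D': array([-0.0114114,  0.       ,  0.       ,  0.       ,  0.       ]), 'hand_eye': array([[ 4.94557330e-05,  9.67043072e-01,  2.54612832e-01,
         7.46017087e-02],
       [ 9.99999781e-01,  1.20100206e-04
[... 243 characters left out ...]
-1.46997360e+00,  2.76551221e-01,  1.50597017e+00, -1.34790515e-05,
        1.36069910e+00, -1.21022643e-01]), 'joint_vel': array([ 4.34697579e-04, -4.45046353e-03, -2.33221439e-03,  7.56943333e-05,
       -2.84705895e-03, -1.49572280e-04]), 'joint_efforts': array([ 9.01887870e-04, -4.05457127e+01, -2.37779117e+01,  7.03991647e-02,
        2.99482327e-02, -4.53213249e-05]), 'ee_pos': array([ 0.12644443, -0.56042061,  0.20469463]), 'orientation': array([-3.13997513e+00, -1.83442707e-04,  2.21848038e-01]), 'wrist_force': array([ 0.5159969 ,  0.06752153, -0.39602138]), 'wrist_torque': array([ 0.000977  , -0.00761487, -0.03050573]), 'gripper_force': 0.0, 'grip_width': 0.09397046054653488} 0.0188
```

View pics/scene0.png

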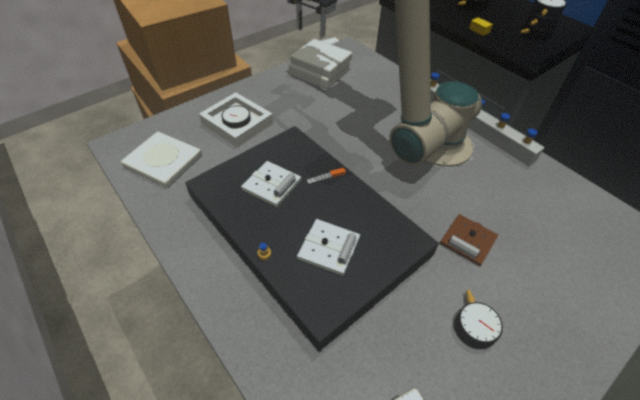

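View pics/top0.png

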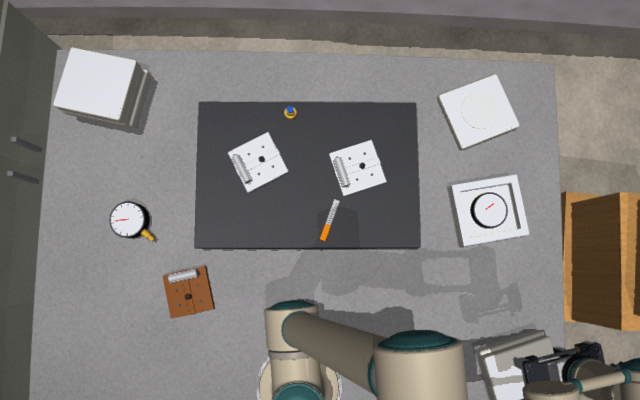

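The scene and top views show both covers with their hinge blocks to the left (+y): cover 1 at about (258,162) and cover 2 at about (358,167) in the top view. The gauge grip is at (324,231), with its tip near (336,201). Next I'll measure coarsely from both views.

```bash
cat >> h.py <<'E'
from scipy.spatial.transform import Rotation as R
def cam(n,obs=None):
    c=manip.get_calibration(n); K,D=np.array(c['K']),np.array(c['D'])
    if n=='wrist':
        H=np.array(c['hand_eye']); Rt=R.from_euler('xyz',obs['orientation']).as_matrix()
        return K,D,obs['ee_pos']+Rt@H[:3,3],Rt@H[:3,:3]
    return K,D,np.array(c['origin']),R.from_euler('xyz',c['rotation']).as_matrix()
def rays(C,px):
    K,D,o,Rm=C
    u=cv2.undistortPoints(np.array(px,float).reshape(-1,1,2),K,D).reshape(-1,2)
    d=np.c_[u[:,0],-u[:,1],-np.ones(len(u))]@Rm.T
    return o,d
def onz(C,px,z):
    o,d=rays(C,px); return o+d*((z-o[2])/d[:,2:])
def proj(C,P):
    K,D,o,Rm=C; p=(np.atleast_2d(P)-o)@Rm; p=p*[1,-1,-1]
    return cv2.projectPoints(p.reshape(-1,1,3),np.zeros(3),np.zeros(3),K,D)[0].reshape(-1,2)
def tri(C1,p1,C2,p2):
    o1,d1=rays(C1,[p1]);o2,d2=rays(C2,[p2]);d1=d1[0];d2=d2[0]
    s=np.linalg.lstsq(np.c_[d1,-d2],o2-o1,rcond=None)[0]
    a=o1+s[0]*d1;b=o2+s[1]*d2
    return (a+b)/2,np.linalg.norm(a-b)
def blobs(mask,amin=20):
    n,l,s,c=cv2.connectedComponentsWithStats(mask.astype(np.uint8))
    return [(s[i,4],c[i],l==i) for i in range(1,n) if s[i,4]>=amin]
E
python3 - <<'E'
from h import *
t=cv2.imread('pics/top0.png')[:,:,::-1]; s=cv2.imread('pics/scene0.png')[:,:,::-1]
Ct,Cs=cam('top'),cam('scene')
def orange(im):
    h=cv2.cvtColor(np.ascontiguousarray(im),cv2.COLOR_RGB2HSV); return (h[...,0]<16)&(h[...,1]>170)&(h[...,2]>170)
for n,im in(('t',t),('s',s)):
    print(n,[(a,c.round(1)) for a,c,_ in blobs(orange(im),10)])
    w=im.min(2)>165
    for a,c,m in blobs(w,150):
        if n=='t' and not(195<c[0]<420 and 100<c[1]<250): continue
        cnt=cv2.findContours(m.astype(np.uint8),0,1)[0][0]
        print(n,a,c.round(1),cv2.minAreaRect(cnt))
    # black knob: dark blob within white hull
b=[c for a,c,_ in blobs(orange(t),10)]
print(onz(Ct,[(262,159),(362,166),(324,231),(336,201),(290,113)],0.084).round(3))
print('knob tri',tri(Ct,(261.5,158.5),Cs,(268,177)),tri(Ct,(362,166),Cs,(324.5,240.5)),tri(Ct,(261.5,158.5),Cs,(324.5,240.5)),tri(Ct,(362,166),Cs,(268,177)))
E
```

```text
t []
t 1885 [258.1 161.3] ((257.4702453613281, 161.47837829589844), (44.68364334106445, 46.09747314453125), 62.59242630004883)
t 1789 [358.7 166.9] ((357.6000061035156, 167.30001831054688), (44.58810806274414, 45.22056579589844), 71.56505584716797)
s [(np.int32(37), array([337.2, 170.9]))]
s 462 [329.8  48.3] ((329.67437744140625, 45.75801467895508), (41.80281066894531, 18.771190643310547), 27.64597511291504)
s 675 [235.  115.2] ((235.076904296875, 113.1153793334961), (39.10636520385742, 58.24352264404297), 56.3099365234375)
s 281 [235.2 113.8] ((235.0, 114.0), (14.0, 24.0), 90.0)
s 2074 [160.4 155.9] ((160.18577575683594, 155.15988159179688), (64.7909927368164, 44.670101165771484), 25.463346481323242)
s 891 [266.2 180.8] ((267.2000427246094, 179.6000213623047), (38.460365295410156, 33.98823547363281), 26.56505012512207)
s 1444 [324.3 244.9] ((327.2909240722656, 244.7066650390625), (47.91398620605469, 40.80982208251953), 20.136302947998047)
s 992 [480.4 321.3] ((480.5, 321.5), (35.0, 37.0), 90.0)
s 156 [411.3 395.6] ((409.5, 394.0), (10.0, 25.0), 90.0)
[[ 0.608  0.11   0.084]
 [ 0.596 -0.156  0.084]
 [ 0.42  -0.058  0.084]
 [ 0.5   -0.089  0.084]
 [ 0.736  0.039  0.084]]
knob tri (array([0.62789724, 0.05056239, 0.27872607]), np.float64(0.1455590339132248)) (array([ 0.57068363, -0.08376144, -0.08633484]), np.float64(0.21524841368423087)) (array([0.60695941, 0.11020567, 0.09346179]), np.float64(7.905711107268092e-05)) (array([ 0.59468926, -0.15607015,  0.09080481]), np.float64(0.0014387186871335866))
```

Call:
{"fn": "apply_moves", "kwargs": {
  "increments": [
    [[1.9,2.6,0.3,0,0,-0.011,0],[3.8,5.2,0.6,0,0,-0.022,0],[5.7,7.8,0.9,0,0,-0.033,0],[7.6,10.4,1.2,0,0,-0.044,0],[9.5,13,1.5,0,0,-0.055,0]]
  ]
}}

```text
t: 0.52
ee_pos: [0.222, -0.4294, 0.2201]
orientation: [-3.141, 0.0, 0.166]
wrist_force: [0.7, -0.5, -0.6]
grip_width: 0.0636
gripper_force: 0.0
```

Call:
{"fn": "apply_moves", "kwargs": {
  "increments": [
    [[1.9,2.6,0.3,0,0,-0.011,0],[3.8,5.2,0.6,0,0,-0.022,0],[5.7,7.8,0.9,0,0,-0.033,0],[7.6,10.4,1.2,0,0,-0.044,0],[9.5,13,1.5,0,0,-0.055,0]]
  ]
}}

```text
t: 0.93
ee_pos: [0.3169, -0.2993, 0.2354]
orientation: [-3.141, 0.0, 0.111]
wrist_force: [-0.4, -0.3, -0.4]
grip_width: 0.0303
gripper_force: 0.0
```

Call:
{"fn": "apply_moves", "kwargs": {
  "increments": [
    [[1.9,2.6,0.3,0,0,-0.011,0],[3.8,5.2,0.6,0,0,-0.022,0],[5.7,7.8,0.9,0,0,-0.033,0],[7.6,10.4,1.2,0,0,-0.044,0],[9.5,13,1.5,0,0,-0.055,0]]
  ]
}}

```text
t: 1.35
ee_pos: [0.4119, -0.1693, 0.2504]
orientation: [-3.141, 0.0, 0.056]
wrist_force: [0.3, -0.2, -1.3]
grip_width: 0.0007
gripper_force: 0.0
```

Call:
{"fn": "apply_moves", "kwargs": {
  "increments": [
    [[1.9,2.6,0.3,0,0,-0.011,0],[3.8,5.2,0.6,0,0,-0.022,0],[5.7,7.8,0.9,0,0,-0.033,0],[7.6,10.4,1.2,0,0,-0.044,0],[9.5,13,1.5,0,0,-0.055,0]]
  ]
}}

```text
t: 1.77
ee_pos: [0.5069, -0.0393, 0.2653]
orientation: [3.142, 0.001, 0.002]
wrist_force: [1.0, -0.4, 0.1]
grip_width: 0.0006
gripper_force: 0.0
```

Run:
```python
from h import *
o,im=grab('wrist','w1.png'); print({k:np.round(v,4) for k,v in o.items()})
np.save('w1.npy',np.r_[o['ee_pos'],o['orientation']])
```

```text
{'t': np.float64(1.7667), 'qpos': array([-2.1420e-01,  1.4580e-01,  1.5300e+00, -2.0000e-04,  1.4665e+00,
        1.3550e+00]), 'joint_vel': array([ 0.7161,  0.2926, -0.4409, -0.0051,  0.1402,  0.8446]), 'joint_efforts': array([-2.53020e+00, -3.58694e+01, -2.31892e+01,  1.92400e-01,
       -1.84000e-02, -6.84800e-01]), 'ee_pos': array([ 0.5069, -0.0393,  0.2653]), 'orientation': array([3.1415e+00, 7.0000e-04, 1.6000e-03]), 'wrist_force': array([ 1.0165, -0.3863,  0.0973]), 'wrist_torque': array([0.0174, 0.0304, 0.0212]), 'gripper_force': np.float64(0.0), 'grip_width': np.float64(0.0006)}
```

View pics/w1.png

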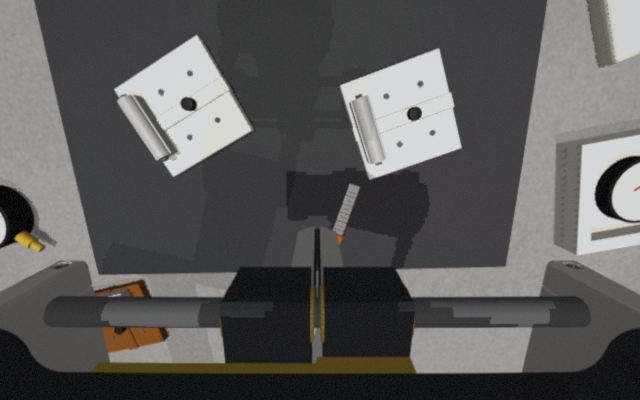

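The wrist view shows cover L with corners near (197,37), (252,130), (173,177) and (115,92). Cover R has corners near (438,49), (461,149), (371,179) and (341,87). The gauge tip is at (354,186). I'll take a second view from further back.

Call:
{"fn": "apply_moves", "kwargs": {
  "increments": [
    [[-2.4,-0.6,0,0,0,0,0],[-4.8,-1.2,0,0,0,0,0],[-7.2,-1.8,0,0,0,0,0],[-9.6,-2.4,0,0,0,0,0],[-12,-3,0,0,0,0,0]]
  ]
}}

```text
t: 2.23
ee_pos: [0.385, -0.071, 0.265]
orientation: [-3.141, 0.001, 0.003]
wrist_force: [-0.6, -1.3, -0.2]
grip_width: 0.0005
gripper_force: 0.0
```

Call:
{"fn": "apply_moves", "kwargs": {
  "increments": [
    [[0,0,0,0,0,0,0],[0,0,0,0,0,0,0],[0,0,0,0,0,0,0],[0,0,0,0,0,0,0],[0,0,0,0,0,0,0]]
  ]
}}

```text
t: 2.65
ee_pos: [0.3874, -0.0709, 0.2653]
orientation: [-3.141, 0.0, 0.002]
wrist_force: [0.2, 0.7, 0.5]
grip_width: 0.0005
gripper_force: 0.0
```

```bash
cat >> h.py <<'E'
def quad(m):
    c=max(cv2.findContours(m.astype(np.uint8),0,1)[0],key=cv2.contourArea); h=cv2.convexHull(c)
    for e in np.linspace(.02,.1,30):
        q=cv2.approxPolyDP(h,e*cv2.arcLength(h,True),True).reshape(-1,2).astype(float)
        if len(q)==4: break
    # refine: fit lines to hull-adjacent contour points away from corners
    P=c.reshape(-1,2).astype(float); L=[]
    for i in range(len(q)):
        a,b=q[i],q[(i+1)%len(q)]; d=(b-a)/np.linalg.norm(b-a); t=(P-a)@d/np.linalg.norm(b-a); n=(P-a)@[-d[1],d[0]]
        s=P[(t>.12)&(t<.88)&(abs(n)<3)]
        f=cv2.fitLine(s.astype(np.float32),cv2.DIST_HUBER,0,.01,.01).ravel() if len(s)>8 else np.r_[d,a]
        L.append(np.cross([*f[2:],1],[*(f[2:]+f[:2]),1]))
    r=[]
    for i in range(len(q)):
        x=np.cross(L[i-1],L[i]); r.append(x[:2]/x[2])
    return np.array(r)
def covers(C,im,thr=150):
    out=[]
    for a,c,m in blobs(im.min(2)>thr,2000):
        P=onz(C,[c],.084)[0]
        if not(.5<P[0]<.72 and -.25<P[1]<.23): continue
        q=onz(C,quad(m),.084); out.append((P,q))
    return sorted(out,key=lambda x:-x[0][1])
def gauge(C,im):
    h=cv2.cvtColor(np.ascontiguousarray(im),cv2.COLOR_RGB2HSV); m=(h[...,0]<18)&(h[...,1]>150)&(h[...,2]>120)
    r=[]
    for a,c,k in blobs(m,60):
        P=onz(C,[c],.084)[0]
        if P[0]>.36 and P[0]<.8 and abs(P[1])<.3: r.append((a,c,P,cv2.minAreaRect(cv2.findContours(k.astype(np.uint8),0,1)[0][0])))
    return r
E
python3 - <<'E'
from h import *
np.set_printoptions(suppress=True,precision=4)
o,im=grab('wrist','w2.png'); print(o['ee_pos'],o['orientation'],o['wrist_force'],o['t'])
np.save('w2.npy',np.r_[o['ee_pos'],o['orientation']])
for n in('w1','w2'):
    v=np.load(n+'.npy'); im=cv2.imread('pics/%s.png'%n)[:,:,::-1]; C=cam('wrist',dict(ee_pos=v[:3],orientation=v[3:]))
    for P,q in covers(C,im): print(n,P,'\n',q[:,:2],q.mean(0),np.linalg.norm(q-np.roll(q,-1,0),axis=1)); print(proj(C,q).round(1).tolist())
    print([(a,c,P,r) for a,c,P,r in gauge(C,im)])
E
```

```text
[ 0.3874 -0.0709  0.2653] [-3.1414  0.0001  0.0024] [0.1592 0.676  0.5279] 2.65
w1 [0.6056 0.122  0.084 ] 
 [[0.6828 0.0993]
 [0.5775 0.0432]
 [0.5206 0.1445]
 [0.6206 0.2124]] [0.6004 0.1249 0.084 ] [0.1194 0.1161 0.1209 0.1291]
[[196.5, 34.8], [250.5, 129.5], [174.5, 175.1], [108.1, 92.7]]
w1 [ 0.5964 -0.1441  0.084 ] 
 [[ 0.6692 -0.1793]
 [ 0.5564 -0.2196]
 [ 0.516  -0.106 ]
 [ 0.6288 -0.066 ]] [ 0.5926 -0.1427  0.084 ] [0.1197 0.1206 0.1197 0.1203]
[[438.6, 48.4], [460.9, 147.3], [369.1, 178.8], [340.0, 85.2]]
[]
w2 [0.5716 0.1077 0.084 ] 
 [[0.5984 0.0535]
 [0.5786 0.0435]
 [0.5177 0.1504]
 [0.599  0.1569]] [0.5734 0.1011 0.084 ] [0.0221 0.1231 0.0816 0.1034]
[[206.3, 0.0], [216.7, 19.8], [131.2, 77.8], [114.2, 0.0]]
w2 [ 0.5671 -0.1488  0.084 ] 
 [[ 0.5991 -0.2042]
 [ 0.5567 -0.2194]
 [ 0.5165 -0.1069]
 [ 0.5984 -0.0772]] [ 0.5677 -0.1519  0.084 ] [0.0451 0.1194 0.0871 0.127 ]
[[437.3, 0.0], [446.7, 41.9], [348.1, 78.8], [323.5, 0.0]]
[]
```

View pics/w2.png

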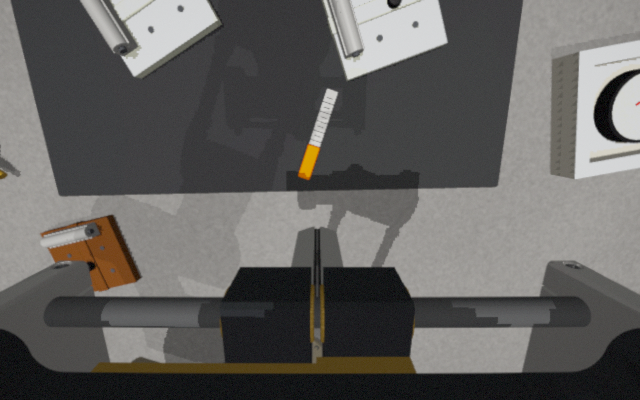

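The second view agrees with the first: R's near corner comes out within 0.5 mm of the same place at z = 84 mm, so the top height is confirmed. The gauge tip is at (331,90), the steel/orange junction at (314,146), and the grip end at (304,177). Now I'll press the corners, starting with R's near corner at (0.561, -0.209).

Call:
{"fn": "apply_moves", "kwargs": {
  "increments": [
    [[2.9,-2.3,-2,0,0,0,0],[5.8,-4.6,-4,0,0,0,0],[8.7,-6.9,-6,0,0,0,0],[11.6,-9.2,-8,0,0,0,0],[14.5,-11.5,-9.5,0,0,0,0]]
  ]
}}

```text
t: 3.12
ee_pos: [0.5326, -0.1864, 0.1684]
orientation: [-3.141, 0.002, 0.002]
wrist_force: [0.0, 0.3, 0.9]
grip_width: 0.0005
gripper_force: 0.0
```

Call:
{"fn": "apply_moves", "kwargs": {
  "increments": [
    [[2.0,-1.6,-1,0,0,0,0],[2.9,-2.3,-3,0,0,0,0],[2.9,-2.3,-5,0,0,0,0],[2.9,-2.3,-6.6,0,0,0,0],[2.9,-2.3,-7.2,0,0,0,0]]
  ]
}}

```text
t: 3.53
ee_pos: [0.5595, -0.2082, 0.0949]
orientation: [-3.139, 0.005, 0.002]
wrist_force: [0.2, 0.2, -0.7]
grip_width: 0.0003
gripper_force: 0.0
```

Call:
{"fn": "apply_moves", "kwargs": {
  "increments": [
    [[0,0,-0.1,0,0,0,0],[0,0,-0.2,0,0,0,0],[0,0,-0.3,0,0,0,0],[0,0,-0.3,0,0,0,0],[0,0,-0.3,0,0,0,0]]
  ]
}}

```text
t: 3.95
ee_pos: [0.5611, -0.2091, 0.0966]
orientation: [3.141, -0.002, 0.002]
wrist_force: [0.2, 0.2, 0.5]
grip_width: 0.0006
gripper_force: 0.0
```

Call:
{"fn": "apply_moves", "kwargs": {
  "increments": [
    [[0,0,-0.05,0,0,0,0],[0,0,-0.1,0,0,0,0],[0,0,-0.1,0,0,0,0],[0,0,-0.1,0,0,0,0],[0,0,-0.1,0,0,0,0]]
  ]
}}

```text
t: 4.37
ee_pos: [0.5605, -0.209, 0.0946]
orientation: [3.141, -0.0, 0.002]
wrist_force: [0.5, -0.2, 0.3]
grip_width: 0.0003
gripper_force: 0.0
```

Call:
{"fn": "apply_moves", "kwargs": {
  "increments": [
    [[0,0,-0.1,0,0,0,0],[0,0,-0.2,0,0,0,0],[0,0,-0.3,0,0,0,0],[0,0,-0.4,0,0,0,0],[0,0,-0.4,0,0,0,0]]
  ]
}}

```text
t: 4.78
ee_pos: [0.5603, -0.2089, 0.0902]
orientation: [-3.141, 0.001, 0.002]
wrist_force: [-0.5, 0.5, -0.2]
grip_width: 0.0006
gripper_force: 0.0
```

Call:
{"fn": "apply_moves", "kwargs": {
  "increments": [
    [[0,0,-0.05,0,0,0,0],[0,0,-0.1,0,0,0,0],[0,0,-0.15,0,0,0,0],[0,0,-0.2,0,0,0,0],[0,0,-0.2,0,0,0,0]]
  ]
}}

```text
t: 5.2
ee_pos: [0.5605, -0.2089, 0.0884]
orientation: [3.142, 0.0, 0.002]
wrist_force: [0.1, 0.2, 1.1]
grip_width: 0.0006
gripper_force: 0.0
```

Call:
{"fn": "apply_moves", "kwargs": {
  "increments": [
    [[0,0,-0.05,0,0,0,0],[0,0,-0.1,0,0,0,0],[0,0,-0.15,0,0,0,0],[0,0,-0.15,0,0,0,0],[0,0,-0.15,0,0,0,0]]
  ]
}}

```text
t: 5.62
ee_pos: [0.5605, -0.209, 0.0869]
orientation: [3.142, 0.0, 0.002]
wrist_force: [-1.0, -0.7, 0.3]
grip_width: 0.0007
gripper_force: 0.0
```

Call:
{"fn": "apply_moves", "kwargs": {
  "increments": [
    [[0,0,-0.05,0,0,0,0],[0,0,-0.1,0,0,0,0],[0,0,-0.15,0,0,0,0],[0,0,-0.2,0,0,0,0],[0,0,-0.2,0,0,0,0]]
  ]
}}

```text
t: 6.03
ee_pos: [0.5604, -0.2089, 0.0849]
orientation: [-3.142, 0.0, 0.002]
wrist_force: [0.4, 0.3, 0.1]
grip_width: 0.0007
gripper_force: 0.0
```

Call:
{"fn": "apply_moves", "kwargs": {
  "increments": [
    [[0,0,-0.02,0,0,0,0],[0,0,-0.04,0,0,0,0],[0,0,-0.06,0,0,0,0],[0,0,-0.08,0,0,0,0],[0,0,-0.08,0,0,0,0]]
  ]
}}

```text
t: 6.45
ee_pos: [0.5605, -0.209, 0.0843]
orientation: [3.141, -0.0, 0.002]
wrist_force: [0.7, 0.2, 0.6]
grip_width: 0.0004
gripper_force: 0.4
```

Call:
{"fn": "apply_moves", "kwargs": {
  "increments": [
    [[0,0,-0.02,0,0,0,0],[0,0,-0.04,0,0,0,0],[0,0,-0.06,0,0,0,0],[0,0,-0.06,0,0,0,0],[0,0,-0.06,0,0,0,0]]
  ]
}}

```text
t: 6.87
ee_pos: [0.5605, -0.209, 0.0843]
orientation: [3.141, -0.0, 0.002]
wrist_force: [-0.9, 0.9, 5.1]
grip_width: 0.0005
gripper_force: 2.5
```

Call:
{"fn": "apply_moves", "kwargs": {
  "increments": [
    [[0,0,-0.02,0,0,0,0],[0,0,-0.04,0,0,0,0],[0,0,-0.06,0,0,0,0],[0,0,-0.06,0,0,0,0],[0,0,-0.06,0,0,0,0]]
  ]
}}

```text
t: 7.28
ee_pos: [0.5605, -0.209, 0.0842]
orientation: [3.141, -0.001, 0.002]
wrist_force: [-2.5, 1.2, 8.4]
grip_width: 0.0007
gripper_force: 4.0
```

Run:
```python
from h import *
f=[]
for i in range(6):
    o=manip.get_obs(); f.append(o['wrist_force']); manip.get_image('top')
print(np.round(f,2),o['ee_pos'],o['t'])
```

```text
[[-2.46  1.15  8.37]
 [-1.52  1.59  7.23]
 [-1.7   2.58  7.07]
 [-2.93  0.67  8.2 ]
 [-2.11 -0.12  7.44]
 [-1.69  0.95  8.31]] [ 0.56052616 -0.20894731  0.08420525] 7.5333
```

R's near corner is firm, with contact at z = 0.0843. Next is R's far corner.

Call:
{"fn": "apply_moves", "kwargs": {
  "increments": [
    [[0,0,1.5,0,0,0,0],[3.3,1.15,1.5,0,0,0,0],[6.6,2.3,1.5,0,0,0,0],[9.85,3.45,1.5,0,0,0,0],[9.85,3.45,1.0,0,0,0,0]]
  ]
}}

```text
t: 8.0
ee_pos: [0.6659, -0.1729, 0.0935]
orientation: [3.141, -0.008, 0.004]
wrist_force: [1.2, -1.1, 0.4]
grip_width: 0.0005
gripper_force: 0.0
```

Call:
{"fn": "apply_moves", "kwargs": {
  "increments": [
    [[0,0,-0.05,0,0,0,0],[0,0,-0.1,0,0,0,0],[0,0,-0.2,0,0,0,0],[0,0,-0.3,0,0,0,0],[0,0,-0.3,0,0,0,0]]
  ]
}}

```text
t: 8.42
ee_pos: [0.658, -0.1749, 0.0901]
orientation: [3.142, 0.001, 0.001]
wrist_force: [-0.7, 0.1, -0.4]
grip_width: 0.0004
gripper_force: 0.0
```

Call:
{"fn": "apply_moves", "kwargs": {
  "increments": [
    [[0,0,-0.05,0,0,0,0],[0,0,-0.1,0,0,0,0],[0,0,-0.15,0,0,0,0],[0,0,-0.2,0,0,0,0],[0,0,-0.2,0,0,0,0]]
  ]
}}

```text
t: 8.83
ee_pos: [0.6589, -0.1745, 0.0879]
orientation: [3.141, 0.0, 0.002]
wrist_force: [-0.0, -0.8, -0.7]
grip_width: 0.0002
gripper_force: 0.0
```

Call:
{"fn": "apply_moves", "kwargs": {
  "increments": [
    [[0,0,-0.05,0,0,0,0],[0,0,-0.1,0,0,0,0],[0,0,-0.15,0,0,0,0],[0,0,-0.2,0,0,0,0],[0,0,-0.2,0,0,0,0]]
  ]
}}

```text
t: 9.25
ee_pos: [0.6589, -0.1744, 0.0858]
orientation: [3.142, 0.0, 0.002]
wrist_force: [0.0, 0.2, -0.1]
grip_width: 0.0006
gripper_force: 0.0
```

Call:
{"fn": "apply_moves", "kwargs": {
  "increments": [
    [[0,0,-0.02,0,0,0,0],[0,0,-0.04,0,0,0,0],[0,0,-0.06,0,0,0,0],[0,0,-0.06,0,0,0,0],[0,0,-0.06,0,0,0,0]]
  ]
}}

```text
t: 9.67
ee_pos: [0.659, -0.1744, 0.0854]
orientation: [3.142, 0.0, 0.002]
wrist_force: [-0.3, 0.3, 0.3]
grip_width: 0.0001
gripper_force: 0.0
```

R's far corner isn't raised either (free down to 85.4 mm), so L is the twisted one. I'll test L's near corner.

Call:
{"fn": "apply_moves", "kwargs": {
  "increments": [
    [[0,0,3.5,0,0,0,0],[-1,3,5,0,0,0,0],[-2.3,6.8,5,0,0,0,0],[-3.6,10.6,5,0,0,0,0],[-4.9,14.4,5,0,0,0,0]]
  ]
}}

```text
t: 10.08
ee_pos: [0.6096, -0.0294, 0.1359]
orientation: [3.142, -0.001, 0.0]
wrist_force: [0.4, 0.5, 0.2]
grip_width: 0.0005
gripper_force: 0.0
```

Call:
{"fn": "apply_moves", "kwargs": {
  "increments": [
    [[-1.3,3.8,0,0,0,0,0],[-2.6,7.6,0,0,0,0,0],[-2.9,8.45,0,0,0,0,0],[-2.9,8.45,-2,0,0,0,0],[-2.9,8.45,-3.6,0,0,0,0]]
  ]
}}

```text
t: 10.5
ee_pos: [0.5815, 0.0551, 0.1]
orientation: [3.141, -0.003, 0.004]
wrist_force: [-0.2, 0.4, 0.2]
grip_width: 0.0007
gripper_force: 0.0
```

Call:
{"fn": "apply_moves", "kwargs": {
  "increments": [
    [[0,0,-0.1,0,0,0,0],[0,0,-0.2,0,0,0,0],[0,0,-0.4,0,0,0,0],[0,0,-0.6,0,0,0,0],[0,0,-0.6,0,0,0,0]]
  ]
}}

```text
t: 10.92
ee_pos: [0.5815, 0.0536, 0.0938]
orientation: [3.141, -0.001, 0.001]
wrist_force: [0.7, 0.1, -0.2]
grip_width: 0.0002
gripper_force: 0.0
```

Call:
{"fn": "apply_moves", "kwargs": {
  "increments": [
    [[0,0,-0.05,0,0,0,0],[0,0,-0.1,0,0,0,0],[0,0,-0.15,0,0,0,0],[0,0,-0.2,0,0,0,0],[0,0,-0.2,0,0,0,0]]
  ]
}}

```text
t: 11.33
ee_pos: [0.5809, 0.054, 0.0914]
orientation: [3.142, 0.0, 0.002]
wrist_force: [-0.6, -0.5, 0.3]
grip_width: 0.0001
gripper_force: 0.0
```

Call:
{"fn": "apply_moves", "kwargs": {
  "increments": [
    [[0,0,-0.05,0,0,0,0],[0,0,-0.1,0,0,0,0],[0,0,-0.1,0,0,0,0],[0,0,-0.1,0,0,0,0],[0,0,-0.1,0,0,0,0]]
  ]
}}

```text
t: 11.75
ee_pos: [0.581, 0.0541, 0.0904]
orientation: [3.142, -0.0, 0.002]
wrist_force: [-0.1, 0.1, 0.7]
grip_width: 0.0001
gripper_force: 0.0
```

Call:
{"fn": "apply_moves", "kwargs": {
  "increments": [
    [[0,0,-0.05,0,0,0,0],[0,0,-0.1,0,0,0,0],[0,0,-0.15,0,0,0,0],[0,0,-0.15,0,0,0,0],[0,0,-0.15,0,0,0,0]]
  ]
}}

```text
t: 12.17
ee_pos: [0.5809, 0.054, 0.0888]
orientation: [3.141, 0.0, 0.002]
wrist_force: [0.2, -0.1, 0.9]
grip_width: 0.0006
gripper_force: 0.0
```

Call:
{"fn": "apply_moves", "kwargs": {
  "increments": [
    [[0,0,-0.05,0,0,0,0],[0,0,-0.1,0,0,0,0],[0,0,-0.1,0,0,0,0],[0,0,-0.1,0,0,0,0],[0,0,-0.1,0,0,0,0]]
  ]
}}

```text
t: 12.58
ee_pos: [0.581, 0.0541, 0.0879]
orientation: [3.142, 0.0, 0.002]
wrist_force: [0.7, 0.2, 0.8]
grip_width: 0.0008
gripper_force: 0.0
```

Call:
{"fn": "apply_moves", "kwargs": {
  "increments": [
    [[0,0,-0.05,0,0,0,0],[0,0,-0.1,0,0,0,0],[0,0,-0.1,0,0,0,0],[0,0,-0.1,0,0,0,0],[0,0,-0.1,0,0,0,0]]
  ]
}}

```text
t: 13.0
ee_pos: [0.5811, 0.054, 0.0871]
orientation: [3.141, -0.0, 0.002]
wrist_force: [-0.4, 0.1, 2.2]
grip_width: 0.0004
gripper_force: 0.9
```

Call:
{"fn": "apply_moves", "kwargs": {
  "increments": [
    [[0,0,-0.05,0,0,0,0],[0,0,-0.1,0,0,0,0],[0,0,-0.1,0,0,0,0],[0,0,-0.1,0,0,0,0],[0,0,-0.1,0,0,0,0]]
  ]
}}

```text
t: 13.42
ee_pos: [0.5811, 0.0538, 0.086]
orientation: [3.141, -0.0, 0.002]
wrist_force: [0.4, -1.8, 2.1]
grip_width: 0.0005
gripper_force: 1.3
```

L's near corner touched at about 87.3 mm and is going down at about 2 N, so this is the raised corner. I'll keep rocking it down.

Call:
{"fn": "apply_moves", "kwargs": {
  "increments": [
    [[0,0,-0.05,0,0,0,0],[0,0,-0.1,0,0,0,0],[0,0,-0.1,0,0,0,0],[0,0,-0.1,0,0,0,0],[0,0,-0.1,0,0,0,0]]
  ]
}}

```text
t: 13.83
ee_pos: [0.5811, 0.0539, 0.0849]
orientation: [3.141, -0.0, 0.002]
wrist_force: [-1.1, -2.7, 3.3]
grip_width: 0.0003
gripper_force: 1.6
```

Call:
{"fn": "apply_moves", "kwargs": {
  "increments": [
    [[0,0,-0.05,0,0,0,0],[0,0,-0.1,0,0,0,0],[0,0,-0.1,0,0,0,0],[0,0,-0.1,0,0,0,0],[0,0,-0.1,0,0,0,0]]
  ]
}}

```text
t: 14.25
ee_pos: [0.5811, 0.0539, 0.0845]
orientation: [3.141, -0.0, 0.002]
wrist_force: [-1.6, -2.2, 5.8]
grip_width: 0.0005
gripper_force: 3.1
```

Call:
{"fn": "apply_moves", "kwargs": {
  "increments": [
    [[0,0,-0.05,0,0,0,0],[0,0,-0.05,0,0,0,0],[0,0,-0.05,0,0,0,0],[0,0,-0.05,0,0,0,0],[0,0,-0.05,0,0,0,0]]
  ]
}}

```text
t: 14.67
ee_pos: [0.5811, 0.0539, 0.0844]
orientation: [3.141, -0.001, 0.002]
wrist_force: [-1.8, -1.5, 8.0]
grip_width: 0.0004
gripper_force: 4.3
```

The corner is down and firm at 84.4 mm under 8 N, held for more than 0.4 s. I'll release it gently and measure the gauge from the pictures I already have.

Call:
{"fn": "apply_moves", "kwargs": {
  "increments": [
    [[0,0,0.1,0,0,0,0],[0,0,0.2,0,0,0,0],[0,0,0.3,0,0,0,0],[0,0,0.4,0,0,0,0],[0,0,0.5,0,0,0,0]]
  ]
}}

```text
t: 15.08
ee_pos: [0.5809, 0.0546, 0.088]
orientation: [-3.141, 0.001, 0.002]
wrist_force: [0.6, -0.2, -0.2]
grip_width: 0.0001
gripper_force: 0.0
```

Call:
{"fn": "apply_moves", "kwargs": {
  "increments": [
    [[0,0,1,0,0,0,0],[0,0,4,0,0,0,0.3],[-3.0,-2.0,8,0,0,0,0.4],[-6.0,-4.0,11,0,0,0,0.4],[-9.0,-6.0,13,0,0,0,0.4]]
  ]
}}

```text
t: 15.5
ee_pos: [0.5029, 0.002, 0.2115]
orientation: [-3.141, -0.002, 0.003]
wrist_force: [-0.3, -0.8, 0.2]
grip_width: 0.0238
gripper_force: 0.0
```

```bash
cat >> h.py <<'E'
def gaugepx(C,im,win):
    h=cv2.cvtColor(np.ascontiguousarray(im),cv2.COLOR_RGB2HSV); out=[]
    org=(h[...,0]<28)&(h[...,1]>130)&(h[...,2]>110); st=(h[...,1]<50)&(im.min(2)>100)
    for nm,m in(('orange',org),('steel',st)):
        for a,c,k in blobs(m,12):
            P=onz(C,[c],.076)[0]
            if win[0]<P[0]<win[1] and win[2]<P[1]<win[3]:
                r=cv2.minAreaRect(max(cv2.findContours(k.astype(np.uint8),0,1)[0],key=cv2.contourArea)); b=cv2.boxPoints(r)
                e=[np.linalg.norm(b[i]-b[i-1]) for i in range(4)]; i=int(np.argmin(e[:2]))
                ends=[(b[i]+b[i-1])/2,(b[i-2]+b[i-3])/2]; out.append((nm,a,c,ends,min(e)))
    return out
E
python3 - <<'E'
from h import *
np.set_printoptions(suppress=True,precision=4)
o,im=grab('wrist','w3.png'); print(o['ee_pos'],o['orientation'])
np.save('w3.npy',np.r_[o['ee_pos'],o['orientation']])
for n in('w1','w2','w3','top'):
    if n=='top': im=cv2.imread('pics/top0.png')[:,:,::-1]; C=cam('top')
    else: v=np.load(n+'.npy'); im=cv2.imread('pics/%s.png'%n)[:,:,::-1]; C=cam('wrist',dict(ee_pos=v[:3],orientation=v[3:]))
    for g in gaugepx(C,im,(.39,.515,-.115,-.03)):
        print(n,g[0],g[1],g[2].round(1),np.round(g[3],1).tolist(),round(float(g[4]),1)); print(onz(C,[g[2],*g[3]],.084 if g[0]=='orange' else .075)[:,:2])
E
```

```text
[0.5029 0.002  0.2115] [-3.1412 -0.002   0.0034]
w1 orange 39 [339.4 238.6] [[339.5, 235.0], [339.5, 244.0]] 5.0
[[ 0.4334 -0.0696]
 [ 0.4387 -0.0696]
 [ 0.4255 -0.0699]]
w1 steel 540 [345.6 208.8] [[336.79998779296875, 233.1999969482422], [354.29998779296875, 185.0]] 10.8
[[ 0.4731 -0.0778]
 [ 0.4378 -0.0665]
 [ 0.506  -0.0884]]
w2 orange 464 [308.5 161.5] [[302.79998779296875, 178.0], [313.79998779296875, 145.1999969482422]] 13.6
[[ 0.4187 -0.0595]
 [ 0.3976 -0.0522]
 [ 0.439  -0.0663]]
w2 steel 735 [323.1 117.1] [[314.0, 144.60000610351562], [332.3999938964844, 89.5]] 12.3
[[ 0.4731 -0.0779]
 [ 0.4392 -0.0664]
 [ 0.5057 -0.0889]]
w3 orange 269 [372.2 256.5] [[367.6000061035156, 266.20001220703125], [375.1000061035156, 247.39999389648438]] 15.8
[[ 0.4295 -0.0628]
 [ 0.4168 -0.058 ]
 [ 0.441  -0.0656]]
w3 steel 713 [385.4 219.1] [[374.5, 247.0], [396.20001220703125, 191.5]] 12.2
[[ 0.4729 -0.0777]
 [ 0.4376 -0.0668]
 [ 0.5061 -0.0879]]
top orange 113 [324.8 232. ] [[322.20001220703125, 240.10000610351562], [327.3999938964844, 224.1999969482422]] 6.6
[[ 0.4177 -0.0607]
 [ 0.3966 -0.0541]
 [ 0.4384 -0.0671]]
top steel 163 [332.2 211.4] [[327.70001220703125, 224.0], [336.6000061035156, 199.5]] 6.4
[[ 0.4731 -0.0796]
 [ 0.4396 -0.0682]
 [ 0.5052 -0.0906]]
```

All views agree: the gauge origin is at (0.418, -0.060), heading -0.32 rad, and origin to tip measures 92.4 mm (92 expected). Now I'll go over it.

Call:
{"fn": "apply_moves", "kwargs": {
  "increments": [
    [[-2.4,-1.8,0,0,0,-0.1,0.45],[-4.8,-3.6,-1,0,0,-0.2,0.45],[-7.3,-5.4,-4,0,0,-0.322,0.45],[-7.3,-5.4,-7,0,0,-0.322,0.45],[-7.3,-5.4,-10,0,0,-0.322,0.45]]
  ]
}}

```text
t: 15.97
ee_pos: [0.4286, -0.0526, 0.1093]
orientation: [-3.141, -0.002, -0.323]
wrist_force: [1.0, -0.8, -0.2]
grip_width: 0.0421
gripper_force: 0.0
```

Call:
{"fn": "apply_moves", "kwargs": {
  "increments": [
    [[0,0,0,0,0,0,0.45],[0,0,0,0,0,0,0.45],[0,0,0,0,0,0,0.45],[0,0,0,0,0,0,0.45],[0,0,0,0,0,0,0.45]]
  ]
}}

```text
t: 16.38
ee_pos: [0.4312, -0.0523, 0.111]
orientation: [-3.141, -0.003, -0.32]
wrist_force: [0.9, -0.2, -0.1]
grip_width: 0.0422
gripper_force: 0.0
```

Run:
```python
from h import *
np.set_printoptions(suppress=True,precision=4)
o,im=grab('wrist','w4.png'); print(o['ee_pos'],o['orientation'],o['grip_width'])
C=cam('wrist',o)
for g in gaugepx(C,im,(.37,.53,-.13,-.0)):
    print(g[0],g[1],g[2].round(1),round(float(g[4]),1)); print(onz(C,[g[2],*g[3]],.084 if g[0]=='orange' else .075)[:,:2])
```

```text
[ 0.4312 -0.0523  0.111 ] [-3.1414 -0.0033 -0.3197] 0.04219720041232777
orange 1084 [331.6 236.5] 20.0
[[ 0.4197 -0.0596]
 [ 0.4401 -0.0664]
 [ 0.398  -0.0531]]
steel 1384 [332.7 149.6] 20.0
[[ 0.4823 -0.0808]
 [ 0.506  -0.0885]
 [ 0.4564 -0.0728]]
steel 241 [331.5 194.5] 13.0
[[ 0.4495 -0.0694]
 [ 0.4516 -0.0631]
 [ 0.4475 -0.0758]]
steel 122 [331.6 206. ] 6.0
[[ 0.4407 -0.0668]
 [ 0.4428 -0.0603]
 [ 0.4386 -0.073 ]]
steel 1106 [326.7 287.9] 22.7
[[ 0.3727 -0.0408]
 [ 0.3841  0.0016]
 [ 0.3686 -0.0661]]
```

Call:
{"fn": "apply_moves", "kwargs": {
  "increments": [
    [[-1.27,-0.73,-0.5,0,0,0,0.45],[-1.27,-0.73,-1,0,0,0,0.45],[-1.27,-0.73,-1.8,0,0,0,0.45],[-1.27,-0.73,-2.5,0,0,0,0.45],[-1.27,-0.73,-2.5,0,0,0,0.45]]
  ]
}}

```text
t: 16.85
ee_pos: [0.4163, -0.059, 0.0831]
orientation: [-3.142, 0.002, -0.32]
wrist_force: [0.3, -0.3, -0.2]
grip_width: 0.0422
gripper_force: 0.0
```

Call:
{"fn": "apply_moves", "kwargs": {
  "increments": [
    [[0,0,0,0,0,0,0.45],[0,0,-0.3,0,0,0,0.45],[0,0,-0.6,0,0,0,0.45],[0,0,-0.9,0,0,0,0.45],[0,0,-0.9,0,0,0,0.45]]
  ]
}}

```text
t: 17.27
ee_pos: [0.4165, -0.0593, 0.0749]
orientation: [3.141, 0.001, -0.32]
wrist_force: [0.2, -0.0, -0.3]
grip_width: 0.0421
gripper_force: 0.0
```

Call:
{"fn": "apply_moves", "kwargs": {
  "increments": [
    [[0.15,0,-0.1,0,0,0,0.45],[0.15,0,-0.2,0,0,0,0.3],[0.15,0,-0.2,0,0,0,0],[0.15,0,-0.2,0,0,0,0],[0.15,0,-0.2,0,0,0,0]]
  ],
  "newtons": 6
}}

```text
t: 17.68
ee_pos: [0.4184, -0.0595, 0.0735]
orientation: [3.142, -0.0, -0.32]
wrist_force: [0.3, -0.2, -1.6]
grip_width: 0.0193
gripper_force: 0.0
```

Call:
{"fn": "apply_moves", "kwargs": {
  "increments": [
    [[0,0,0,0,0,0,0],[0,0,0,0,0,0,0],[0,0,0,0,0,0,0],[0,0,0,0,0,0,0],[0,0,0,0,0,0,0]]
  ]
}}

```text
t: 18.1
ee_pos: [0.4184, -0.0596, 0.0735]
orientation: [3.141, -0.0, -0.32]
wrist_force: [-0.0, -0.1, 1.0]
grip_width: 0.0157
gripper_force: 6.0
```

The gauge is gripped at 15.7 mm. I'll slide and turn it to a spot 15 mm in front of L's near edge.

Call:
{"fn": "apply_moves", "kwargs": {
  "increments": [
    [[0.6,0.62,0,0,0,0.082,0],[1.2,1.24,0,0,0,0.164,0],[1.8,1.86,0,0,0,0.246,0],[2.4,2.48,0,0,0,0.328,0],[3.0,3.1,0,0,0,0.41,0]]
  ]
}}

```text
t: 18.52
ee_pos: [0.4485, -0.0284, 0.0735]
orientation: [3.141, 0.0, 0.094]
wrist_force: [0.2, -0.7, 1.9]
grip_width: 0.0161
gripper_force: 6.0
```

Call:
{"fn": "apply_moves", "kwargs": {
  "increments": [
    [[0.6,0.62,0,0,0,0.082,0],[1.2,1.24,0,0,0,0.164,0],[1.8,1.86,0,0,0,0.246,0],[2.4,2.48,0,0,0,0.328,0],[2.96,3.1,0,0,0,0.41,0]]
  ]
}}

```text
t: 18.93
ee_pos: [0.4782, 0.0026, 0.0735]
orientation: [3.141, 0.001, 0.504]
wrist_force: [-0.2, -1.3, 1.6]
grip_width: 0.0163
gripper_force: 6.0
```

Call:
{"fn": "apply_moves", "kwargs": {
  "increments": [
    [[0,0,0,0,0,0,0],[0,0,0,0,0,0,0],[0,0,0,0,0,0,0],[0,0,0,0,0,0,0],[0,0,0,0,0,0,0]]
  ]
}}

```text
t: 19.35
ee_pos: [0.4779, 0.0023, 0.0735]
orientation: [3.141, -0.0, 0.499]
wrist_force: [0.9, 0.6, 0.3]
grip_width: 0.016
gripper_force: 6.0
```

Run:
```python
from h import *
np.set_printoptions(suppress=True,precision=4)
o,im=grab('wrist','w5.png'); print(o['ee_pos'],o['orientation'],o['grip_width'])
np.save('w5.npy',np.r_[o['ee_pos'],o['orientation']])
C=cam('wrist',o)
for g in gaugepx(C,im,(.45,.6,-.02,.07)):
    print(g[0],g[1],g[2].round(1),np.round(g[3],1).tolist(),round(float(g[4]),1)); print(onz(C,[g[2],*g[3]],.084 if g[0]=='orange' else .074)[:,:2])
for P,q in covers(C,im): print(P,'\n',q[:,:2],proj(C,q).round(1).tolist())
v=np.load('w3.npy'); im3=cv2.imread('pics/w3.png')[:,:,::-1]; C3=cam('wrist',dict(ee_pos=v[:3],orientation=v[3:]))
for P,q in covers(C3,im3): print('w3',P,'\n',q[:,:2],proj(C3,q).round(1).tolist())
```

```text
[0.4779 0.0023 0.0735] [ 3.1414 -0.0002  0.4986] 0.01595533732009572
orange 1562 [316.7 243.5] [[317.0, 276.0], [317.0, 211.0]] 24.0
[[ 0.4794  0.0037]
 [ 0.4591 -0.0076]
 [ 0.4986  0.0139]]
steel 2706 [317.3 152.4] [[317.5, 96.0], [317.5, 210.0]] 23.0
[[0.5297 0.0306]
 [0.559  0.0465]
 [0.4968 0.0125]]
[0.5643 0.0989 0.084 ] 
 [[0.6065 0.0578]
 [0.5786 0.0418]
 [0.5196 0.1472]
 [0.54   0.1582]] [[342.0, -1.1], [342.0, 65.3], [123.7, 68.7], [116.8, 21.9]]
[ 0.5899 -0.1255  0.084 ] 
 [[ 0.6294 -0.0665]
 [ 0.6469 -0.115 ]
 [ 0.5539 -0.2076]
 [ 0.5155 -0.1074]] [[554.6, 80.3], [639.0, 95.9], [639.0, 290.9], [489.3, 273.1]]
w3 [0.6065 0.1215 0.084 ] 
 [[0.6834 0.0989]
 [0.5776 0.0423]
 [0.5206 0.1453]
 [0.6234 0.2075]] [[216.9, 12.7], [279.0, 126.6], [187.0, 179.9], [114.9, 79.8]]
w3 [ 0.5979 -0.145   0.084 ] 
 [[ 0.6698 -0.1798]
 [ 0.5568 -0.2199]
 [ 0.5163 -0.1067]
 [ 0.6292 -0.0665]] [[504.3, 30.3], [524.1, 148.0], [415.7, 184.6], [385.9, 74.0]]
```

View pics/w5.png

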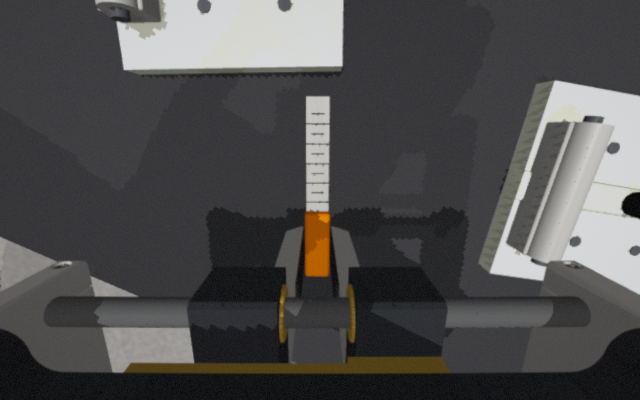

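The picture shows the gauge axis (column 317) square to L's near edge (row about 67). The tip at (317,96) is 15 mm short of the edge and 13.5 mm along it from the raised corner. I'll shift it 3 mm towards the corner and slide the tip about 5 mm under, still free of contact.

Call:
{"fn": "apply_moves", "kwargs": {
  "increments": [
    [[0.07,-0.13,0,0,0,0,0],[0.14,-0.26,0,0,0,0,0],[0.49,-0.07,0,0,0,0,0],[0.84,0.12,0,0,0,0,0],[1.19,0.31,0,0,0,0,0]]
  ]
}}

```text
t: 19.82
ee_pos: [0.4894, 0.0051, 0.0735]
orientation: [3.141, 0.002, 0.5]
wrist_force: [-3.1, -1.7, 4.9]
grip_width: 0.0159
gripper_force: 6.0
```

Call:
{"fn": "apply_moves", "kwargs": {
  "increments": [
    [[0.22,0.12,0,0,0,0,0],[0.44,0.24,0,0,0,0,0],[0.57,0.31,0,0,0,0,0],[0.71,0.39,0,0,0,0,0],[0.71,0.39,0,0,0,0,0]]
  ]
}}

```text
t: 20.23
ee_pos: [0.4972, 0.0095, 0.0735]
orientation: [3.141, 0.001, 0.5]
wrist_force: [-2.7, -2.3, 5.2]
grip_width: 0.016
gripper_force: 6.0
```

```bash
cat >> h.py <<'E'
def force(n=8,yaw=.499,cam='top'):
    f=[]
    for i in range(n):
        o=manip.get_obs(); f.append(o['wrist_force']); im=np.asarray(manip.get_image(cam))
    f=np.array(f); d=np.array([np.cos(yaw),np.sin(yaw),0])
    print('t %.2f'%o['t'],'ee',np.round(o['ee_pos'],4),'F',f.mean(0).round(2),'sd',f.std(0).round(2),'along %.2f +- %.2f'%((f@d).mean(),(f@d).std()/n**.5),'grip %.4f'%o['grip_width'])
    return o,im
E
python3 - <<'E'
from h import *
force(10)
E
```

```text
t 20.68 ee [0.4972 0.0095 0.0735] F [-2.1  -1.63  4.47] sd [0.47 0.48 0.39] along -2.62 +- 0.16 grip 0.0156
```

There's an unexpected 4.5 N upward and 2.6 N against the motion. I'll release the gauge before pushing further and look.

Call:
{"fn": "apply_moves", "kwargs": {
  "increments": [
    [[0,0,0,0,0,0,0.1],[0,0,0,0,0,0,0.25],[0,0,0,0,0,0,0.3],[0,0,0,0,0,0,0.3],[0,0,0,0,0,0,0.3]]
  ]
}}

```text
t: 21.15
ee_pos: [0.4971, 0.0097, 0.0731]
orientation: [-3.141, -0.0, 0.5]
wrist_force: [-0.3, 0.8, 0.2]
grip_width: 0.028
gripper_force: 0.0
```

Run:
```python
from h import *
np.set_printoptions(suppress=True,precision=4)
force(8)
o,im=grab('wrist','w6.png'); np.save('w6.npy',np.r_[o['ee_pos'],o['orientation']])
C=cam('wrist',o)
for g in gaugepx(C,im,(.45,.6,-.02,.08)):
    print(g[0],g[1],g[2].round(1),np.round(g[3],1).tolist(),round(float(g[4]),1)); print(onz(C,[g[2],*g[3]],.084 if g[0]=='orange' else .074)[:,:2])
for P,q in covers(C,im): print(P,'\n',q[:,:2],proj(C,q).round(1).tolist())
```

```text
t 21.50 ee [0.497  0.0095 0.0734] F [-0.22  0.13  0.06] sd [0.54 0.56 0.32] along -0.13 +- 0.17 grip 0.0283
orange 1597 [316.9 243.8] [[317.0, 212.0], [317.0, 276.0]] 24.0
[[ 0.4985  0.0107]
 [ 0.5172  0.0209]
 [ 0.4783 -0.0004]]
[0.5747 0.1001 0.084 ] 
 [[0.6234 0.0675]
 [0.5776 0.0415]
 [0.5199 0.1477]
 [0.5772 0.1483]] [[336.0, 0.4], [336.0, 106.0], [124.0, 106.0], [159.0, 4.9]]
[ 0.5996 -0.1223  0.084 ] 
 [[ 0.6294 -0.0667]
 [ 0.6498 -0.1236]
 [ 0.5743 -0.1992]
 [ 0.5175 -0.1066]] [[543.1, 118.3], [639.0, 135.5], [639.0, 289.2], [481.3, 297.3]]
```

View pics/w6.png

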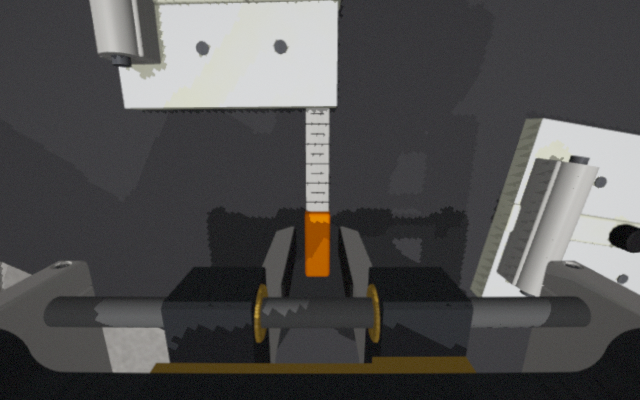

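After release the forces vanish: the grip had only been pressing the gauge onto the plate. The tip now sits about 6 mm under the edge and 10.5 mm from the corner, and cover L is unchanged (edge at row 106). Next I'll retreat, close the fingers and go behind the grip to push it gently.

Call:
{"fn": "apply_moves", "kwargs": {
  "increments": [
    [[0,0,0.5,0,0,0,0.3],[0,0,2,0,0,0,0.3],[0,0,4,0,0,0,0.3],[-1.5,-0.83,4,0,0,0,0.2],[-3.05,-1.66,4,0,0,0,0]]
  ]
}}

```text
t: 22.02
ee_pos: [0.4681, -0.0073, 0.115]
orientation: [3.139, -0.003, 0.501]
wrist_force: [0.3, -0.4, -0.6]
grip_width: 0.0181
gripper_force: 0.0
```

Call:
{"fn": "apply_moves", "kwargs": {
  "increments": [
    [[0,0,0,0,0,0,0],[0,0,0,0,0,0,0],[0,0,-1,0,0,0,0],[0,0,-2,0,0,0,0],[0,0,-2.5,0,0,0,0]]
  ]
}}

```text
t: 22.43
ee_pos: [0.4671, -0.0068, 0.0877]
orientation: [-3.141, -0.0, 0.5]
wrist_force: [-0.3, 0.7, 0.1]
grip_width: 0.0007
gripper_force: 0.0
```

Call:
{"fn": "apply_moves", "kwargs": {
  "increments": [
    [[0,0,0,0,0,0,0],[0,0,0,0,0,0,0],[0,0,-0.5,0,0,0,0],[0,0,-1,0,0,0,0],[0,0,-1.3,0,0,0,0]]
  ]
}}

```text
t: 22.85
ee_pos: [0.4665, -0.007, 0.075]
orientation: [-3.142, 0.0, 0.5]
wrist_force: [0.4, -1.0, -0.2]
grip_width: 0.0007
gripper_force: 0.0
```

Run:
```python
from h import *
o,im=force(12); print(o['orientation'])
```

```text
t 23.40 ee [ 0.4666 -0.0071  0.0756] F [ 0.09  0.04 -0.03] sd [0.58 0.44 0.3 ] along 0.10 +- 0.16 grip 0.0006
[ 3.14131628e+00 -1.90929588e-04  4.99793202e-01]
```

Call:
{"fn": "apply_moves", "kwargs": {
  "increments": [
    [[0.09,0.05,0,0,0,0,0],[0.18,0.1,0,0,0,0,0],[0.26,0.14,0,0,0,0,0],[0.35,0.19,0,0,0,0,0],[0.44,0.24,0,0,0,0,0]]
  ]
}}

```text
t: 23.87
ee_pos: [0.4707, -0.0047, 0.0754]
orientation: [-3.142, 0.001, 0.5]
wrist_force: [-0.1, -0.1, 0.3]
grip_width: 0.0006
gripper_force: 0.5
```

Call:
{"fn": "apply_moves", "kwargs": {
  "increments": [
    [[0.03,0.016,0,0,0,0,0],[0.06,0.032,0,0,0,0,0],[0.09,0.048,0,0,0,0,0],[0.12,0.064,0,0,0,0,0],[0.14,0.076,0,0,0,0,0]]
  ]
}}

```text
t: 24.28
ee_pos: [0.4723, -0.0039, 0.0754]
orientation: [-3.142, 0.0, 0.5]
wrist_force: [-1.1, -0.3, -0.3]
grip_width: 0.0002
gripper_force: 0.3
```

```bash
cat >> h.py <<'E'
def look(name):
    o,im=grab('wrist',name); C=cam('wrist',o)
    d=np.array([np.cos(.5),np.sin(.5)])
    for g in gaugepx(C,im,(.43,.6,-.03,.08)):
        if g[0]=='orange': e=onz(C,g[3],.084)[:,:2]; print('orange ends along d',np.sort((e-o['ee_pos'][:2])@d).round(4),'abs',np.sort(e@d).round(4),'px',np.round(g[3],1).tolist())
    for P,q in covers(C,im):
        if P[1]>0: print('cover L',q[:,:2].round(4).tolist(),proj(C,q).round(1).tolist())
E
python3 - <<'E'
from h import *
force(8); look('w7.png')
E
```

```text
t 24.63 ee [ 0.4724 -0.0039  0.0754] F [ 0.13 -0.1  -0.31] sd [0.52 0.38 0.64] along 0.07 +- 0.19 grip 0.0004
orange ends along d [0.0112 0.0546] abs [0.4239 0.4673] px [[317.0, 161.0], [317.0, 229.0]]
orange ends along d [-0.0392 -0.0337] abs [0.3735 0.379 ] px [[321.5, 291.0], [321.5, 298.0]]
cover L [[0.5789, 0.0423], [0.5195, 0.147], [0.5427, 0.1598], [0.5999, 0.054]] [[336.7, 49.7], [119.0, 54.4], [110.6, 0.0], [337.1, 0.0]]
```

The fingers touched the grip and moved the gauge about 3.9 mm, so the tip is about 9.8 mm under. gripper_force reads about half the push (it did when pressing too) with little noise, so I'll use it as the gauge of force and go in fine steps.

Call:
{"fn": "apply_moves", "kwargs": {
  "increments": [
    [[0.009,0.005,0,0,0,0,0],[0.018,0.01,0,0,0,0,0],[0.026,0.014,0,0,0,0,0],[0.035,0.019,0,0,0,0,0],[0.044,0.024,0,0,0,0,0]]
  ]
}}

```text
t: 25.15
ee_pos: [0.4727, -0.0037, 0.0754]
orientation: [3.141, 0.0, 0.5]
wrist_force: [-1.6, 0.6, 0.5]
grip_width: 0.0005
gripper_force: 0.4
```

Call:
{"fn": "apply_moves", "kwargs": {
  "increments": [
    [[0.009,0.005,0,0,0,0,0],[0.018,0.01,0,0,0,0,0],[0.026,0.014,0,0,0,0,0],[0.035,0.019,0,0,0,0,0],[0.044,0.024,0,0,0,0,0]]
  ]
}}

```text
t: 25.57
ee_pos: [0.4732, -0.0035, 0.0754]
orientation: [3.142, 0.0, 0.5]
wrist_force: [-0.6, 0.1, 1.2]
grip_width: 0.0005
gripper_force: 0.5
```

Run:
```python
from h import *
g=[]
for i in range(4): g.append(float(manip.get_obs()['gripper_force'])); manip.get_image('top')
print(np.round(g,3),manip.get_obs()['ee_pos'])
```

```text
[0.455 0.447 0.432 0.429] [ 0.47319526 -0.00347145  0.07544176]
```

Call:
{"fn": "apply_moves", "kwargs": {
  "increments": [
    [[0.005,0.003,0,0,0,0,0],[0.009,0.005,0,0,0,0,0],[0.013,0.007,0,0,0,0,0],[0.018,0.01,0,0,0,0,0],[0.022,0.012,0,0,0,0,0]]
  ]
}}

```text
t: 26.18
ee_pos: [0.4734, -0.0033, 0.0754]
orientation: [3.142, 0.0, 0.5]
wrist_force: [-1.5, 0.0, 0.9]
grip_width: 0.0002
gripper_force: 0.5
```

Call:
{"fn": "apply_moves", "kwargs": {
  "increments": [
    [[0.005,0.003,0,0,0,0,0],[0.009,0.005,0,0,0,0,0],[0.013,0.007,0,0,0,0,0],[0.018,0.01,0,0,0,0,0],[0.022,0.012,0,0,0,0,0]]
  ]
}}

```text
t: 26.6
ee_pos: [0.4736, -0.0032, 0.0754]
orientation: [3.141, -0.0, 0.5]
wrist_force: [-1.2, -0.3, 1.1]
grip_width: 0.0005
gripper_force: 0.5
```

Run:
```python
from h import *
g=[];f=[]
for i in range(6): o=manip.get_obs(); g.append(float(o['gripper_force'])); f.append(o['wrist_force']); manip.get_image('top')
print(np.round(g,3),o['ee_pos'],np.mean(f,0)@[.8776,.4794,0])
look('w8.png')
```

```text
[0.485 0.491 0.479 0.477 0.472 0.468] [ 0.47369477 -0.0031918   0.07545192] -0.8894416671230291
orange ends along d [0.0112 0.0546] abs [0.4253 0.4687] px [[317.0, 161.0], [317.0, 229.0]]
orange ends along d [-0.0407 -0.0337] abs [0.3734 0.3804] px [[312.0, 300.0], [312.0, 291.0]]
cover L [[0.5787, 0.042], [0.5196, 0.1472], [0.5409, 0.1588], [0.602, 0.0552]] [[337.0, 53.2], [119.3, 56.8], [111.8, 7.4], [337.0, -2.1]]
```

Call:
{"fn": "apply_moves", "kwargs": {
  "increments": [
    [[0.009,0.005,0,0,0,0,0],[0.018,0.01,0,0,0,0,0],[0.026,0.014,0,0,0,0,0],[0.035,0.019,0,0,0,0,0],[0.044,0.024,0,0,0,0,0]]
  ]
}}

```text
t: 27.37
ee_pos: [0.4741, -0.003, 0.0754]
orientation: [3.142, 0.0, 0.5]
wrist_force: [-0.1, -0.7, 1.3]
grip_width: 0.0005
gripper_force: 0.5
```

```bash
cat >> h.py <<'E'
def push(n=5):
    g=[];f=[]
    for i in range(n): o=manip.get_obs(); g.append(float(o['gripper_force'])); f.append(o['wrist_force']); manip.get_image('top')
    m=np.mean(f,0); print(np.round(g,3),o['ee_pos'].round(5),'along d %.4f'%(o['ee_pos']@[.8776,.4794,0]),'F %.2f z %.2f'%(m@[.8776,.4794,0],m[2]),o['t'])
E
python3 -c "
from h import *
push()"
```

```text
[0.483 0.468 0.445 0.435 0.427] [ 0.47412 -0.00296  0.07543] along d 0.4147 F -0.84 z 0.44 27.5667
```

Call:
{"fn": "apply_moves", "kwargs": {
  "increments": [
    [[0.009,0.005,0,0,0,0,0],[0.018,0.01,0,0,0,0,0],[0.026,0.014,0,0,0,0,0],[0.035,0.019,0,0,0,0,0],[0.035,0.019,0,0,0,0,0]]
  ]
}}

```text
t: 28.03
ee_pos: [0.4744, -0.0028, 0.0754]
orientation: [3.142, 0.0, 0.5]
wrist_force: [-1.1, -0.5, 1.2]
grip_width: 0.0006
gripper_force: 0.4
```

Call:
{"fn": "apply_moves", "kwargs": {
  "increments": [
    [[0.009,0.005,0,0,0,0,0],[0.018,0.01,0,0,0,0,0],[0.026,0.014,0,0,0,0,0],[0.035,0.019,0,0,0,0,0],[0.035,0.019,0,0,0,0,0]]
  ]
}}

```text
t: 28.45
ee_pos: [0.4748, -0.0026, 0.0754]
orientation: [3.142, -0.0, 0.5]
wrist_force: [-0.8, -0.1, 0.2]
grip_width: 0.0007
gripper_force: 0.4
```

```bash
python3 -c "
from h import *
push(3)"
```

```text
[0.442 0.433 0.423] [ 0.47481 -0.00258  0.07543] along d 0.4155 F -0.67 z 0.38 28.55
```

Call:
{"fn": "apply_moves", "kwargs": {
  "increments": [
    [[0.009,0.005,0,0,0,0,0],[0.018,0.01,0,0,0,0,0],[0.026,0.014,0,0,0,0,0],[0.035,0.019,0,0,0,0,0],[0.035,0.019,0,0,0,0,0]]
  ]
}}

```text
t: 29.02
ee_pos: [0.4752, -0.0024, 0.0754]
orientation: [3.141, -0.0, 0.5]
wrist_force: [-1.1, -0.2, 1.5]
grip_width: 0.0003
gripper_force: 0.4
```

Call:
{"fn": "apply_moves", "kwargs": {
  "increments": [
    [[0.009,0.005,0,0,0,0,0],[0.018,0.01,0,0,0,0,0],[0.026,0.014,0,0,0,0,0],[0.035,0.019,0,0,0,0,0],[0.035,0.019,0,0,0,0,0]]
  ]
}}

```text
t: 29.43
ee_pos: [0.4755, -0.0022, 0.0755]
orientation: [3.141, -0.0, 0.5]
wrist_force: [-1.1, 0.1, 0.4]
grip_width: 0.0002
gripper_force: 0.4
```

```bash
python3 -c "
from h import *
push(2)"
```

```text
[0.435 0.428] [ 0.47552 -0.00223  0.07543] along d 0.4162 F -1.15 z 0.49 29.4833
```

Call:
{"fn": "apply_moves", "kwargs": {
  "increments": [
    [[0.009,0.005,0,0,0,0,0],[0.018,0.01,0,0,0,0,0],[0.026,0.014,0,0,0,0,0],[0.035,0.019,0,0,0,0,0],[0.035,0.019,0,0,0,0,0]]
  ]
}}

```text
t: 29.95
ee_pos: [0.4758, -0.002, 0.0754]
orientation: [3.142, 0.0, 0.5]
wrist_force: [-1.1, -0.5, 0.2]
grip_width: 0.0006
gripper_force: 0.4
```

Call:
{"fn": "apply_moves", "kwargs": {
  "increments": [
    [[0.009,0.005,0,0,0,0,0],[0.018,0.01,0,0,0,0,0],[0.026,0.014,0,0,0,0,0],[0.035,0.019,0,0,0,0,0],[0.035,0.019,0,0,0,0,0]]
  ]
}}

```text
t: 30.37
ee_pos: [0.4762, -0.0018, 0.0754]
orientation: [3.142, 0.0, 0.5]
wrist_force: [-1.5, 0.4, 0.1]
grip_width: 0.0005
gripper_force: 0.4
```

```bash
python3 -c "
from h import *
push(2);look('w9.png')"
```

```text
[0.434 0.423] [ 0.47621 -0.00184  0.07542] along d 0.4170 F -1.46 z 0.66 30.4167
orange ends along d [0.0112 0.0546] abs [0.4282 0.4716] px [[317.0, 161.0], [317.0, 229.0]]
orange ends along d [-0.0392 -0.0337] abs [0.3779 0.3833] px [[322.0, 298.0], [322.0, 291.0]]
cover L [[0.6045, 0.0565], [0.5785, 0.0421], [0.5196, 0.1472], [0.5408, 0.1588]] [[337.2, -2.0], [336.5, 59.2], [120.1, 62.6], [112.8, 13.7]]
```

Call:
{"fn": "apply_moves", "kwargs": {
  "increments": [
    [[0.009,0.005,0,0,0,0,0],[0.018,0.01,0,0,0,0,0],[0.026,0.014,0,0,0,0,0],[0.035,0.019,0,0,0,0,0],[0.035,0.019,0,0,0,0,0]]
  ]
}}

```text
t: 30.93
ee_pos: [0.4766, -0.0017, 0.0754]
orientation: [3.141, -0.0, 0.5]
wrist_force: [-1.4, -0.2, 0.0]
grip_width: 0.0005
gripper_force: 0.4
```

Call:
{"fn": "apply_moves", "kwargs": {
  "increments": [
    [[0.009,0.005,0,0,0,0,0],[0.018,0.01,0,0,0,0,0],[0.026,0.014,0,0,0,0,0],[0.035,0.019,0,0,0,0,0],[0.035,0.019,0,0,0,0,0]]
  ]
}}

```text
t: 31.35
ee_pos: [0.4769, -0.0014, 0.0754]
orientation: [3.141, -0.0, 0.5]
wrist_force: [-0.9, -0.4, 0.3]
grip_width: 0.0005
gripper_force: 0.4
```

```bash
python3 -c "
from h import *
push(2)"
```

```text
[0.438 0.429] [ 0.4769  -0.00144  0.07542] along d 0.4178 F -0.79 z 0.14 31.4
```

Call:
{"fn": "apply_moves", "kwargs": {
  "increments": [
    [[0.009,0.005,0,0,0,0,0],[0.018,0.01,0,0,0,0,0],[0.026,0.014,0,0,0,0,0],[0.035,0.019,0,0,0,0,0],[0.035,0.019,0,0,0,0,0]]
  ]
}}

```text
t: 31.87
ee_pos: [0.4772, -0.0012, 0.0754]
orientation: [3.142, 0.0, 0.5]
wrist_force: [-1.9, -0.7, 0.2]
grip_width: 0.0005
gripper_force: 0.5
```

Call:
{"fn": "apply_moves", "kwargs": {
  "increments": [
    [[0.009,0.005,0,0,0,0,0],[0.018,0.01,0,0,0,0,0],[0.026,0.014,0,0,0,0,0],[0.035,0.019,0,0,0,0,0],[0.035,0.019,0,0,0,0,0]]
  ]
}}

```text
t: 32.28
ee_pos: [0.4776, -0.0011, 0.0754]
orientation: [3.142, 0.0, 0.5]
wrist_force: [0.3, -1.2, 0.5]
grip_width: 0.0009
gripper_force: 0.5
```

```bash
python3 -c "
from h import *
push(2)"
```

```text
[0.539 0.537] [ 0.47755 -0.00107  0.07541] along d 0.4186 F -0.58 z 1.02 32.3333
```

The push force rose from 0.43 to 0.54, so bearing is starting. One more small step to confirm.

Call:
{"fn": "apply_moves", "kwargs": {
  "increments": [
    [[0.009,0.005,0,0,0,0,0],[0.018,0.01,0,0,0,0,0],[0.026,0.014,0,0,0,0,0],[0.026,0.014,0,0,0,0,0],[0.026,0.014,0,0,0,0,0]]
  ]
}}

```text
t: 32.8
ee_pos: [0.4778, -0.001, 0.0754]
orientation: [3.142, 0.0, 0.5]
wrist_force: [-1.6, -1.0, -0.7]
grip_width: 0.0005
gripper_force: 0.6
```

```bash
python3 -c "
from h import *
push(4)"
```

```text
[0.631 0.635 0.639 0.645] [ 0.47777 -0.00095  0.07541] along d 0.4188 F -1.16 z 0.87 32.95
```

Call:
{"fn": "apply_moves", "kwargs": {
  "increments": [
    [[0.009,0.005,0,0,0,0,0],[0.018,0.01,0,0,0,0,0],[0.022,0.012,0,0,0,0,0],[0.022,0.012,0,0,0,0,0],[0.022,0.012,0,0,0,0,0]]
  ]
}}

```text
t: 33.42
ee_pos: [0.478, -0.0008, 0.0754]
orientation: [3.141, 0.0, 0.5]
wrist_force: [-1.4, -0.2, 0.8]
grip_width: 0.0003
gripper_force: 0.7
```

```bash
python3 -c "
from h import *
push(4)"
```

```text
[0.729 0.735 0.742 0.745] [ 0.47801 -0.00083  0.07541] along d 0.4191 F -1.46 z 0.94 33.5667
```

It's bearing, and the push is well below what lifting would need. I'll back straight off, then go up and check.

Call:
{"fn": "apply_moves", "kwargs": {
  "increments": [
    [[-0.018,-0.01,0,0,0,0,0],[-0.044,-0.024,0,0,0,0,0],[-0.18,-0.1,0,0,0,0,0],[-0.88,-0.48,0,0,0,0,0],[-1.76,-0.96,0,0,0,0,0]]
  ]
}}

```text
t: 34.03
ee_pos: [0.4605, -0.0106, 0.0754]
orientation: [3.141, -0.001, 0.5]
wrist_force: [0.1, -0.2, -0.5]
grip_width: 0.0001
gripper_force: 0.0
```

Call:
{"fn": "apply_moves", "kwargs": {
  "increments": [
    [[-0.5,-0.3,0.5,0,0,0,0],[-0.5,-0.3,2.5,0,0,0,0],[-0.5,-0.3,5.5,0,0,0,0],[-0.5,-0.3,8,0,0,0,0],[-0.5,-0.3,8,0,0,0,0]]
  ]
}}

```text
t: 34.45
ee_pos: [0.4583, -0.0144, 0.1603]
orientation: [3.135, -0.008, 0.499]
wrist_force: [0.5, -0.4, 0.3]
grip_width: 0.0004
gripper_force: 0.0
```

Call:
{"fn": "apply_moves", "kwargs": {
  "increments": [
    [[0,0,0,0,0,0,0],[0,0,0,0,0,0,0],[0,0,0,0,0,0,0],[0,0,0,0,0,0,0],[0,0,0,0,0,0,0]]
  ]
}}

```text
t: 34.87
ee_pos: [0.4546, -0.0133, 0.1544]
orientation: [-3.14, 0.002, 0.5]
wrist_force: [0.5, 0.3, -0.3]
grip_width: 0.0005
gripper_force: 0.0
```

```bash
python3 -c "
from h import *
look('w10.png'); o=manip.get_obs(); print(o['ee_pos'],o['wrist_force'],o['t'])"
```

```text
orange ends along d [0.0373 0.0799] abs [0.4299 0.4725] px [[317.5, 170.0], [317.5, 120.0]]
cover L [[0.6081, 0.0586], [0.5786, 0.042], [0.5195, 0.1472], [0.5632, 0.1414]] [[331.0, 0.0], [331.0, 48.2], [180.7, 50.5], [209.0, 0.0]]
[ 0.45486646 -0.01333536  0.1545381 ] [ 0.54085281 -0.59946185  0.33477145] 34.9167
```

View pics/w10.png

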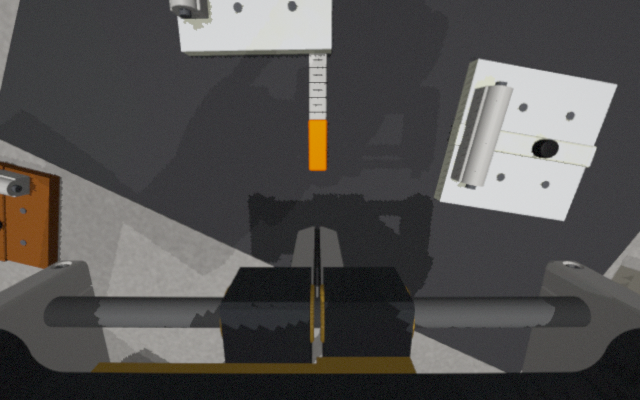

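The final view shows the gauge lying flat, square to the edge, with its tip about 14 mm under cover L's raised near corner. The cover hasn't moved (edge at row 49) and the fingers are clear. Handing in.

```bash
python3 -c "
from bench import manip
print(manip.job_done())"
```

```text
the job is handed in; nothing more can be done
None
```

Job handed in, with no verdict returned: the left (+y) cover was the twisted one. I rocked it over and let it fall back, then left the gauge bearing lightly about 14 mm under its raised near corner, a gap of about 2.9 mm there; I couldn't measure the bearing force directly after backing off.

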